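# Load a test card into the bench reader

### The job

Push the carriage that carries the test card (the card with many small wells) right in to its back stop and let it go, so that it springs back part of the way and latches at the reading position; then press the start key between the carriages down and move clear. Do not touch the card or shake it out of its nest, leave the carriage with the check plate out, and disturb nothing else on the bench.

Things in the scene. Friction and masses are not known exactly. Their poses are not given: they have to be found in the camera images.
- reader: white two-bay card reader, fixed. Origin at bench level, middle of the head's front face; x points into the reader (the way carriages are pushed), y to its left. Head: x 0 to 0.19 m, y +-0.155, 110 mm high; low base in front to x = -0.062, 58 mm high. Carriages run along x at y = +0.08 (left), -0.08 (right), tongues 100 mm wide, top at 50 mm. A steel latch rocker lies at each tongue's outer edge
- carriage_left (a joint): travel of the left (reader +y) carriage, m: 0 out, 0.056 latched (reading), 0.084 back stop. A spring pushes it out: 3 N at 0, 6.5 N at 0.056, 8 N at 0.084, plus 40 N per m/s of damping. The latch is set only within 4 mm of the back stop: let go there, it runs back within a second and is caught at 0.056; let go earlier, it runs all the way out
- carriage_right (a joint): travel of the right (reader -y) carriage, m: 0 out, 0.056 latched (reading), 0.084 back stop. A spring pushes it out: 3 N at 0, 6.5 N at 0.056, 8 N at 0.084, plus 40 N per m/s of damping. The latch is set only within 4 mm of the back stop: let go there, it runs back within a second and is caught at 0.056; let go earlier, it runs all the way out
- plate_left (a point): middle of the front face (towards the robot, the face to push) of the left carriage's upright grey finger plate, 55 mm above the bench; plate 64 wide, 8 thick, from 22 to 85 mm high. It stands 159 mm in front of the head when out, 75 mm at the back stop. The card's nest is centred 126 mm behind this face. Axes as the reader's
- plate_right (a point): the same for the right carriage
- card_mid (a point): centre of the test card: loose flat card 56 x 90 mm, 6 mm thick, with 4 rows of 7 small round wells, lying in the nest of one of the carriages, 50 mm above the bench; the rims of the nest stand 4 mm high with 1.5 mm play
- check_mid (a point): centre of the optical check plate: loose plain metal plate of the same size with three large round windows, lying in the other carriage
- start_key (a joint): travel of the start key in m: 0 up, 0.006 fully down; sprung, 1.5 N at the top, 5 N fully down; it counts as pressed past 0.0045
- start_key_top (a point): middle of the top of the start key: round grey push key 26 mm wide in a black collar, on the console between the carriages, top 68 mm above the bench, 34 mm in front of the head; pressed straight down
- vial: screw-cap glass vial, 23 mm wide, 51 mm tall, standing between the two carriages; origin at the centre of its underside; leave alone
- dishes: stack of four Petri dishes, 90 mm wide, 62 mm tall, beside the reader on its left; origin at the centre of its underside; leave alone
- tube_rack: rack of capped tubes, 60 x 130 mm, 92 mm tall, beside the reader on its right; origin at the centre of its underside; leave alone
- pen: marker pen, 122 mm long, lying in front of the reader and to the left; origin at the centre of its underside; leave alone
- tip_box: box of pipette tips with a clear lid, 115 x 77 mm, 67 mm tall, in front of the reader and to the right; origin at the centre of its underside; leave alone
There are look-alikes about, which are no part of the job. What is shaped like the part that bears card_mid but green, red or yellow is not meant.

How it is judged:
By the outcome, as a careful person would: the job done as asked, in the order asked, and still so for the second after the job is handed in, with the robot touching nothing.
It also fails if it takes over 48 s, if anything falls off the work surface, if the arm or the gripper's body presses on something with over 40 N, if the wrist force passes 120 N, or if a joint passes its speed limit or range.

### The arm

A 6-joint arm with a two-finger parallel gripper is mounted at the origin on the work surface. World frame = base frame: x ahead of the robot, y to its left, z up, the work surface at z = 0. Lengths are in mm, angles in rad, forces in N, time in s.
With the tool pointing down it reaches from about 350 to 875 mm from the base axis. Payload 4.2 kg.
Tool frame: the origin (TCP) lies on the mounting face of the last link; the fingertips stand 173 mm ahead of it and the grasp point (between the pads) lies 155 mm ahead of it; z points along the fingers, y is the direction in which the jaws open and shut (so a half turn about z gives the same grasp; the last joint's range is limited). The gripper opens to 85 mm and grips with 20 to 120 N. Pads are 22 mm wide; open, the fingers measure 114 mm over their backs; the gripper's body (76 mm by 85 mm) begins 54 mm behind the grasp point. The pads swing forward as they close: fully open they stand 13 mm farther back than shut.
Start: joints at [1.452, 0.385, 0.008, 0, -1.194, -0.259], TCP at [230.515, 580.916, 404.712] pointing down, gripper open.
Joint ranges: [-3.14, 3.14], [-1.21, 2.06], [-1.07, 1.41], [-3.16, 2.05], [-2.99, -0.16], [-3.1, 3.1]. Speed limits (rad/s): [2.79, 2.79, 3.14, 3.14, 3.14, 3.14].

### API

Orientations are given as a unit quaternion [x, y, z, w].
In Python, from bench import arm gives the robot as it stands.
- The arm moves only by the shell command python3 -m jog 'ROWS' [OPENING]. ROWS is JSON, a list that holds one entry, the list of rows, each a list of 4 numbers: the shift along the tool's x, y, z in mm, then the turn about the tool's z in degrees. In form: [[[x, y, z, spin], ...]]. A call has exactly 5 rows; each row is the pose to reach, as a shift and turn from the pose measured when the call began, along the tool's axes at that moment; what a row does not reach only later rows make up. A row lasts 1/8 s, in which the tool goes at most 62.5 mm and 10.7 degrees, less where a joint would pass 70% of its speed; a pose out of reach is approached as far as the arm can. A call with a gripper value outside its range is refused whole. OPENING is the finger opening in mm, from 0 to 85.4, set as the call begins (- or left out, the last holds). The fingers move at their own pace and stop on an object; the grip force is fixed at half the most. Time passes only in rows, so rows that repeat a pose let the fingers close, or fill a call up. It gives the time, the measured TCP pose, the force and the opening at its end, in the units of the state.
- arm.read_state(): the state, without advancing time (a new reading comes with each control period).
- arm.get_image(name): name is "scene" or "top"; returns (picture, depth): 384x512x3 uint8, blue, green, red; 384x512 float32, mm along the optical axis (not along the pixel's ray), 0 where there is no reading.
- arm.camera_params(name): a dict with "mtx" (3x3 intrinsics, pixels), "R" (3x3) and "t" (3): a world point X has camera coordinates R X + t. Camera axes: x right, y down, z forward; pixel columns grow to the right and rows downward; lengths in mm; the calibration is good to about 2 mm. A picture is of the moment at which its call begins. camera_params takes no time and is no camera call.
- arm.job_done(): hands the job in, once; it reports no verdict.
The state is a dict: "clock": time; "joints": joint angles; "joint_vel": joint speeds; "joint_efforts": joint torques, N m; "position": TCP position; "ee_rot": TCP orientation; "contact_force": force on the tool from outside, world axes, zero at the start; "wrist_torque": the same for the moment, N m; "gripper_width": finger opening in mm.
Only numpy, scipy, OpenCV 4.12 (cv2) and the standard library are available. Lean on these libraries where they do the work, as an engineer would, in place of code of your own. Each camera call takes 0.05 s, during which the arm holds its last target.

## Working session

There is one attempt and no reset: what is moved stays moved. The work goes in short steps, Python scripts to look and compute and a shell command to move; the robot and the scene stay as the last step left them, time stands still between calls to the robot, and variables do not carry over. Pictures are saved under pics/ and viewed, and the job is handed in when it is done.

```bash
mkdir -p pics; ls
python3 - <<'E'
from bench import arm
import cv2
s=arm.read_state()
for k in s: print(k,s[k])
for n in("scene","top"):
    p,d=arm.get_image(n); cv2.imwrite(f"pics/{n}0.png",p)
    import numpy as np; np.save(f"pics/{n}0.npy",d); print(arm.camera_params(n))
E
```

```text
pics
clock 0.0
joints [ 1.45160263e+00  3.85578042e-01  6.59679491e-03 -5.00532514e-04
 -1.19401455e+00 -2.58607455e-01]
joint_vel [-0.00193899 -0.00148265 -0.00037566 -0.00087399 -0.00208382  0.00065732]
joint_efforts [ 2.00638839e-03 -3.92291522e+01  1.88404280e+01  4.18596804e+00
 -4.49829284e-03 -6.56410286e-07]
position [230.43410029 580.74205757 403.59660152]
ee_rot [ 9.82193314e-01 -1.87869717e-01 -1.55447472e-04  1.11326781e-03]
contact_force [ 0.39294218 -0.56269748  0.66413357]
wrist_torque [-0.01950772  0.00203345  0.0081579 ]
gripper_width 85.33935554029568
{'mtx': array([[418.92539702,   0.        , 260.93632891],
       [  0.        , 418.92539702, 199.12718931],
       [  0.        ,   0.        ,   1.        ]]), 'R': array([[ 0.65705844,  0.75368932,  0.01505384],
       [ 0.6398315 , -0.5470166 , -0.53980412],
       [-0.3986099 ,  0.36431478, -0.84165604]]), 't': array([-385.21681021, -325.60538837, 1124.18367377])}
{'mtx': array([[456.06830136,   0.        , 254.58812672],
       [  0.        , 456.06830136, 190.65886168],
       [  0.        ,   0.        ,   1.        ]]), 'R': array([[ 0.00690491, -0.99989695, -0.012586  ],
       [-0.99176798, -0.00523835, -0.12794072],
       [ 0.12786161,  0.01336581, -0.99170195]]), 't': array([9.18719375e-01, 5.66414036e+02, 9.54281259e+02])}
```

View pics/scene0.png

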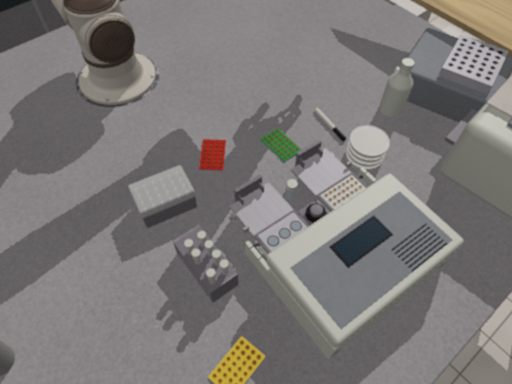

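View pics/top0.png

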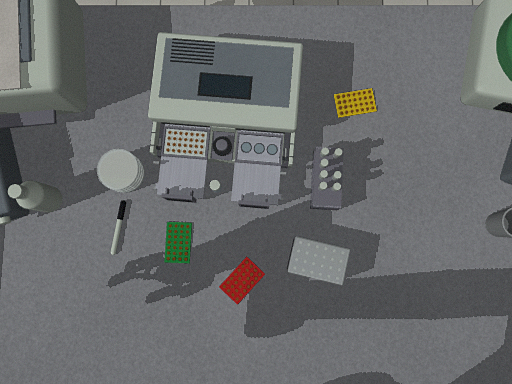

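The scene view shows the reader with two carriages: the orange-welled white card at about (343,192) and the three-window plate at (285,232). In the top view the welled card is at (186,141), the check plate at (259,148), the start key at (222,145) and the vial at (214,185).

Things that could be taken for the card (top view pixels):
- white welled card in the left carriage (186,141): chosen
- three-window check plate (259,148): not the card
- loose green (179,242), red (242,280) and yellow (355,102) cards: decoys
- white tip box (319,260): not the card

Next I'll check the choice in a close crop.

Run:
```python
import cv2
a=cv2.imread("pics/top0.png")[110:215,140:305]; cv2.imwrite("pics/topcrop.png",cv2.resize(a,None,fx=4.8,fy=4.8,interpolation=cv2.INTER_CUBIC))
a=cv2.imread("pics/scene0.png")[130:260,220:390]; cv2.imwrite("pics/scenecrop.png",cv2.resize(a,None,fx=4.6,fy=4.6,interpolation=cv2.INTER_CUBIC))
```

```text
(no output)
```

View pics/topcrop.png

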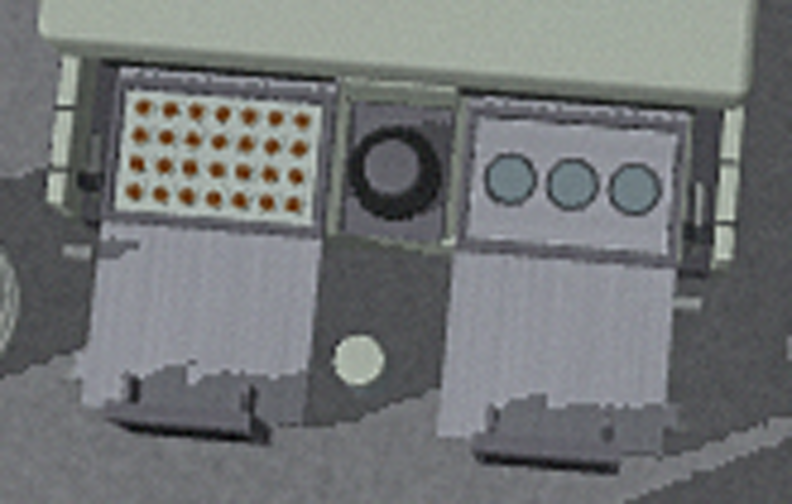

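View pics/scenecrop.png

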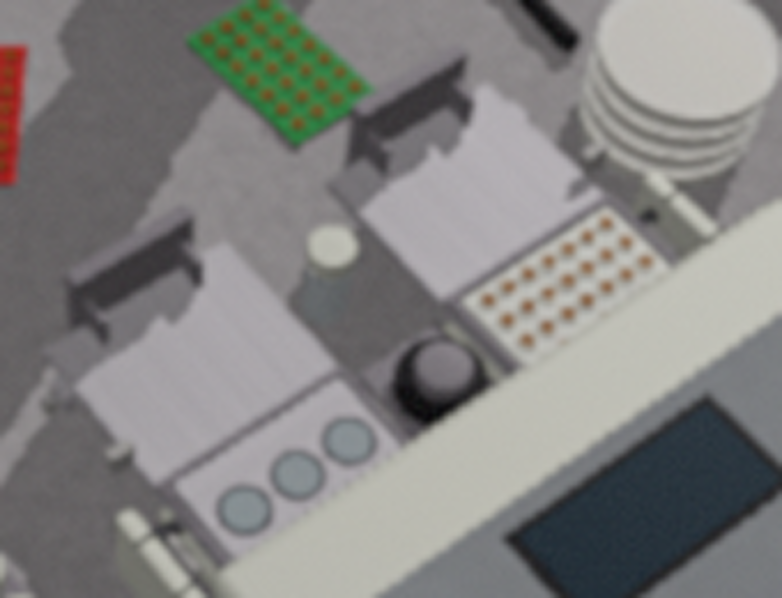

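The crop confirms it: 4x7 wells, white card, left carriage (top-crop centre about (218,155)). The key is between the carriages at crop (393,168), and the left finger plate is at crop (190,420). Now to measure with depth and two-view triangulation.

```bash
cat > h.py <<'E'
import numpy as np,cv2
from bench import arm
def ray(n,uv):
    c=arm.camera_params(n);R,t,K=c["R"],c["t"],c["mtx"]
    o=-R.T@t; d=R.T@np.linalg.inv(K)@np.array([uv[0],uv[1],1.]); return o,d
def plane(n,uv,z):
    o,d=ray(n,uv); return o+d*(z-o[2])/d[2]
def proj(n,X):
    c=arm.camera_params(n); p=c["mtx"]@(c["R"]@np.asarray(X,float)+c["t"]); return p[:2]/p[2]
def tri(a,b):
    o1,d1=ray("scene",a);o2,d2=ray("top",b)
    d1=d1/np.linalg.norm(d1);d2=d2/np.linalg.norm(d2)
    A=np.stack([d1,-d2],1);s=np.linalg.lstsq(A,o2-o1,rcond=None)[0]
    p,q=o1+s[0]*d1,o2+s[1]*d2; return (p+q)/2,np.linalg.norm(p-q)
def cloud(n,d):
    c=arm.camera_params(n);v,u=np.mgrid[:d.shape[0],:d.shape[1]]
    P=np.stack([u,v,np.ones_like(u)],-1)@np.linalg.inv(c["mtx"]).T*d[...,None]
    return (P-c["t"])@c["R"]
E
python3 - <<'E'
from h import *
S=lambda x,y:(220+(x+.5)/4.6-.5,130+(y+.5)/4.6-.5); T=lambda x,y:(140+(x+.5)/4.8-.5,110+(y+.5)/4.8-.5)
for n,a,b in[("key",S(446,365),T(391,168)),("vialcap",S(332,246),T(359,359))]: print(n,*tri(a,b))
d=np.load("pics/top0.npy");P=cloud("top",d)
for nm,(x0,x1,y0,y1) in dict(L=(150,202,185,208),R=(228,285,190,214)).items():
    Q=P[y0:y1,x0:x1].reshape(-1,3);q=Q[(Q[:,2]>70)&(Q[:,2]<95)]
    c=q.mean(0);r=cv2.minAreaRect(q[:,:2].astype(np.float32));print(nm,len(q),c,q[:,2].max(),r,cv2.boxPoints(r))
# head front
Q=P[30:140,140:310].reshape(-1,3);q=Q[(Q[:,2]>104)&(Q[:,2]<116)];r=cv2.minAreaRect(q[:,:2].astype(np.float32));print("head",q[:,2].mean(),r,cv2.boxPoints(r))
# card by white/orange
im=cv2.imread("pics/top0.png").astype(int);m=(im[...,2]-im[...,0]>60);m[:,:155]=0;m[:120]=0;m[162:]=0;m[:,215:]=0
k,l,s,c=cv2.connectedComponentsWithStats(m.astype(np.uint8));print(k-1);W=np.array([plane("top",x,53) for x in c[1:]]);print("card",W.mean(0))
r=cv2.minAreaRect(W[:,:2].astype(np.float32));print(r)
ds=np.load("pics/scene0.npy");Ps=cloud("scene",ds)
Q=Ps[130:260,220:330].reshape(-1,3)
for nm,lo in (("L",(P[185:208,150:202])),("R",(P[190:214,228:285]))):
    qq=lo.reshape(-1,3);qq=qq[(qq[:,2]>70)&(qq[:,2]<95)];c=qq.mean(0)
    q=Q[(np.linalg.norm(Q[:,:2]-c[:2],axis=1)<45)&(Q[:,2]>60)&(Q[:,2]<95)];print(nm,"scene",len(q),q.mean(0),q[:,2].max());r=cv2.minAreaRect(q[:,:2].astype(np.float32));print(r,cv2.boxPoints(r))
E
```

```text
key [662.13886321  77.33641736  66.69467813] 2.7726414816572187
vialcap [578.0437793   91.20034594  51.92518639] 1.874391966160541
L 146 [547.67812636 164.64103675  83.54336281] 88.1459573184608 ((547.881103515625, 165.43324279785156), (64.66365051269531, 10.782573699951172), 87.5009994506836) [[541.0852  133.36725]
 [551.85754 132.8971 ]
 [554.677   197.49924]
 [543.90466 197.96939]]
R 152 [535.40320008   6.37403038  83.09569111] 88.73979819603588 ((539.91015625, 6.6279144287109375), (62.329833984375, 19.626123428344727), 88.0936279296875) [[529.0658   -24.193308]
 [548.681    -24.846197]
 [550.7545    37.449135]
 [531.1393    38.102028]]
head 110.57140290822068 ((790.1798095703125, 65.86406707763672), (309.2859802246094, 189.75794982910156), 85.42036437988281) [[683.25635 -80.70962]
 [872.40845 -95.86077]
 [897.1033  212.43774]
 [707.9512  227.5889 ]]
28
card [669.57499372 155.76752672  53.        ]
((669.7000122070312, 155.56991577148438), (72.83979797363281, 40.280067443847656), 85.4880599975586)
L scene 302 [552.26431662 162.89874156  75.49656614] 88.54044290773747
((556.02587890625, 165.27883911132812), (66.14717102050781, 24.084854125976562), 85.98896789550781) [[541.69946 133.1286 ]
 [565.72534 131.44391]
 [570.3523  197.42908]
 [546.3264  199.11377]]
R scene 334 [539.10716319   4.35042004  76.44646729] 88.02498297382725
((542.217529296875, 5.695135116577148), (65.26121520996094, 23.05011749267578), 85.14178466796875) [[527.9704   -25.842182]
 [550.9377   -27.794304]
 [556.46466   37.232452]
 [533.4974    39.184574]]
```

Reader pose from the head's edges: front middle at about (695.6, 73.4), yaw -4.58°. It predicts the left plate face at (543.5, 165.9), the key at (661.7, 76.1) and the card at (669, 156). All three agree with the direct measurements to about 1 mm. Next is a helper for computing shifts.

```bash
cat >> h.py <<'E'
from scipy.spatial.transform import Rotation as Rn
Y=np.radians(-4.58);EX=np.array([np.cos(Y),np.sin(Y),0]);EY=np.array([-np.sin(Y),np.cos(Y),0]);O=np.array([695.6,73.4,0])
def W(x,y,z): return O+x*EX+y*EY+np.array([0,0,z])
def shift(tgt,yaw=Y,zt=None):
    s=arm.read_state();R=Rn.from_quat(s["ee_rot"]).as_matrix();x=R[:,0];cur=np.arctan2(x[1],x[0])
    print("t %.2f pos"%s["clock"],s["position"].round(1),"reader tip",[round(float(v),1) for v in ((s["position"]+173*R[:,2]-O)@EX,(s["position"]+173*R[:,2]-O)@EY)],"F",s["contact_force"].round(1),"w",round(s["gripper_width"],1))
    print("shift",(R.T@(np.array(tgt)-s["position"])).round(1),"spin",-np.degrees(yaw-cur).round(2))
E
python3 - <<'E'
from h import *
shift(W(-205,80,404))
print(W(-205,80,404))
E
```

```text
t 0.10 pos [230.4 580.8 403.7] reader tip [-504.3, 468.3] F [ 0.8 -0.2 -0.5] w 85.6
shift [4.001e+02 2.837e+02 3.000e-01] spin -17.07
[497.64268169 169.51399548 404.        ]
```

```bash
python3 -m jog '[[[25,18,0,-2],[70,50,0,-5],[120,85,0,-10],[170,120,0,-15],[210,149,0,-17.1]]]' 0
python3 - <<'E'
from h import *
shift(W(-205,80,404))
E
```

```text
clock: 0.72
position: [371.4, 362.7, 403.8]
ee_rot: [0.999, -0.039, -0.0, 0.001]
contact_force: [0.7, 0.4, 0.8]
gripper_width: 0.1
t 0.72 pos [371.4 362.7 403.8] reader tip [-346.5, 262.0] F [0.7 0.4 0.8] w 0.1
shift [1.410e+02 1.827e+02 1.000e-01] spin 0.08
```

```bash
python3 -m jog '[[[25,33,0,0],[65,84,0,0],[105,135,0,0],[135,175,0,0],[141,182.7,30,0]]]' 0
python3 - <<'E'
from h import *
shift(W(-205,80,220))
E
```

```text
clock: 1.35
position: [499.2, 167.0, 375.5]
ee_rot: [0.999, -0.041, 0.002, -0.0]
contact_force: [0.1, 0.4, -0.7]
gripper_width: 0.1
t 1.35 pos [499.2 167.  375.5] reader tip [-202.6, 77.7] F [ 0.1  0.4 -0.7] w 0.1
shift [ -2.3  -2.3 155.5] spin -0.15
```

```bash
python3 -m jog '[[[-2,-2,45,0],[-2,-2,100,0],[-2,-2,140,0],[-2,-2,155,0],[-2,-2,155.5,0]]]' 0
python3 - <<'E'
from h import *
shift(W(-172,80,220))
for n in("scene","top"):
    p,d=arm.get_image(n); cv2.imwrite(f"pics/{n}1.png",p)
a=cv2.imread("pics/top1.png")[110:260,120:320];b=cv2.imread("pics/scene1.png")[90:240,200:400]
cv2.imwrite("pics/c1.png",cv2.resize(np.hstack([a,b]),None,fx=2,fy=2,interpolation=cv2.INTER_CUBIC))
E
```

```text
clock: 1.98
position: [498.1, 169.3, 219.6]
ee_rot: [0.999, -0.041, 0.001, 0.0]
contact_force: [0.8, -0.0, 0.4]
gripper_width: -0.0
t 1.98 pos [498.1 169.3 219.6] reader tip [-204.1, 79.6] F [ 0.8 -0.   0.4] w -0.0
shift [32.5 -0.3 -0.3] spin -0.14
```

View pics/c1.png

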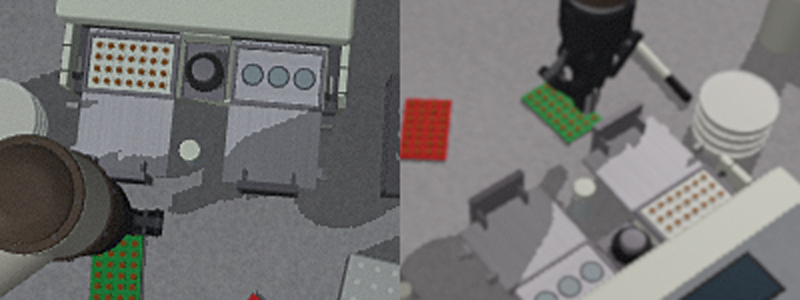

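The closed gripper stands in front of the left plate (scene crop (585,100), plate at (615,130)) and is clear of the vial and pen. Next is a gentle approach to contact.

```bash
python3 -m jog '[[[8,0,0,0],[18,0,0,0],[26,0,0,0],[31,0,0,0],[35,0,0,0]]]' 0
python3 - <<'E'
from h import *
shift(W(-86,80,220))
E
```

```text
clock: 2.7
position: [533.5, 166.6, 221.3]
ee_rot: [0.999, -0.041, 0.002, -0.0]
contact_force: [-4.4, 1.3, 1.7]
gripper_width: 0.1
t 2.70 pos [533.5 166.6 221.3] reader tip [-168.3, 80.1] F [-4.4  1.3  1.7] w 0.1
shift [83.  -0.3  1.6] spin -0.16
```

Contact at 4 N, with the tip at -168.3. Pushing in smoothly.

```bash
python3 -m jog '[[[5,0,0,0],[13,0,1,0],[23,0,1,0],[33,0,1,0],[42,0,1,0]]]' 0
python3 - <<'E'
from h import *
shift(W(-85,80,220))
E
```

```text
clock: 3.32
position: [573.9, 163.0, 220.0]
ee_rot: [0.999, -0.041, -0.001, 0.0]
contact_force: [-9.0, 3.7, 5.0]
gripper_width: -0.1
t 3.33 pos [573.9 163.  220. ] reader tip [-128.8, 79.4] F [-9.   3.7  5. ] w -0.1
shift [43.5 -0.5 -0.1] spin -0.17
```

```bash
python3 -m jog '[[[9,0,0,0],[18,0,0,0],[26,0,0,0],[32,0,0,0],[36,0,0,0]]]' 0
python3 - <<'E'
from h import *
shift(W(-85,80,220))
E
```

```text
clock: 3.95
position: [608.2, 160.3, 219.8]
ee_rot: [0.999, -0.041, -0.003, 0.001]
contact_force: [-8.6, 2.9, 6.3]
gripper_width: -0.5
t 3.95 pos [608.2 160.3 219.8] reader tip [-95.2, 79.2] F [-8.6  2.9  6.3] w -0.5
shift [ 9.  -0.4 -0.3] spin -0.17
```

```bash
python3 -m jog '[[[2,0,0,0],[5,0,0,0],[8,0,0,0],[10,0,0,0],[11,0,0,0]]]' 0
python3 - <<'E'
from h import *
shift(W(-85,80,220))
p,d=arm.get_image("scene"); cv2.imwrite("pics/scene2.png",p);P=cloud("scene",d)
cv2.imwrite("pics/c2.png",cv2.resize(p[90:260,220:400],None,fx=3.4,fy=3.4,interpolation=cv2.INTER_CUBIC))
E
```

```text
clock: 4.58
position: [617.5, 159.8, 219.8]
ee_rot: [0.999, -0.041, -0.006, 0.002]
contact_force: [-8.8, 3.4, 6.5]
gripper_width: 0.2
t 4.58 pos [617.5 159.8 219.8] reader tip [-86.8, 79.2] F [-8.8  3.4  6.5] w 0.2
shift [-0.3 -0.1 -0.2] spin -0.15
```

View pics/c2.png

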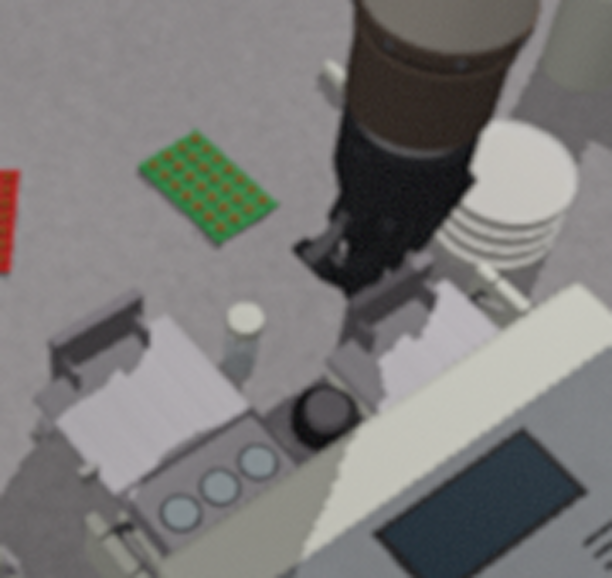

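The carriage is nearly in: the card has gone under the head and the left plate is at crop (395,290). Force is still spring-only at 8.8 N, so I'll creep on until the stop is felt.

```bash
python3 -m jog '[[[1,0,0,0],[2,0,0,0],[3,0,0,0],[4,0,0,0],[4.5,0,0,0]]]' 0
python3 - <<'E'
from h import *
shift(W(-85,80,220))
E
```

```text
clock: 5.25
position: [620.1, 159.7, 219.8]
ee_rot: [0.999, -0.041, -0.009, 0.002]
contact_force: [-10.4, 3.5, 8.0]
gripper_width: -0.1
t 5.25 pos [620.1 159.7 219.8] reader tip [-85.3, 79.1] F [-10.4   3.5   8. ] w -0.1
shift [-2.8  0.  -0.1] spin -0.15
```

```bash
python3 -m jog '[[[1,0,0,0],[2.5,0,0,0],[4,0,0,0],[5,0,0,0],[6,0,0,0]]]' 0
python3 - <<'E'
from h import *
shift(W(-85,80,220))
E
```

```text
clock: 5.88
position: [622.0, 160.0, 219.8]
ee_rot: [0.999, -0.041, -0.015, 0.004]
contact_force: [-20.6, 7.0, 14.3]
gripper_width: -0.2
t 5.88 pos [622.  160.  219.8] reader tip [-85.5, 78.9] F [-20.6   7.   14.3] w -0.2
shift [-4.8  0.4 -0. ] spin -0.15
```

Force rose to about 21 N with the tip stationary, so the carriage is at the back stop. Letting go by retracting straight back.

```bash
python3 -m jog '[[[-25,0,0,0],[-65,0,0,0],[-100,0,0,0],[-110,0,0,0],[-110,0,0,0]]]' 0
python3 - <<'E'
from h import *
shift(W(-205,80,404))
for n in("scene","top"):
    p,d=arm.get_image(n); cv2.imwrite(f"pics/{n}3.png",p)
a=cv2.imread("pics/top3.png")[110:260,120:320];b=cv2.imread("pics/scene3.png")[90:240,200:400]
cv2.imwrite("pics/c3.png",cv2.resize(np.hstack([a,b]),None,fx=2,fy=2,interpolation=cv2.INTER_CUBIC))
E
```

```text
clock: 6.5
position: [512.8, 169.4, 223.6]
ee_rot: [0.999, -0.041, -0.015, 0.004]
contact_force: [0.2, -0.4, -0.1]
gripper_width: -0.4
t 6.50 pos [512.8 169.4 223.6] reader tip [-195.0, 79.6] F [ 0.2 -0.4 -0.1] w -0.4
shift [ -20.4    2.6 -179.9] spin -0.09
```

View pics/c3.png

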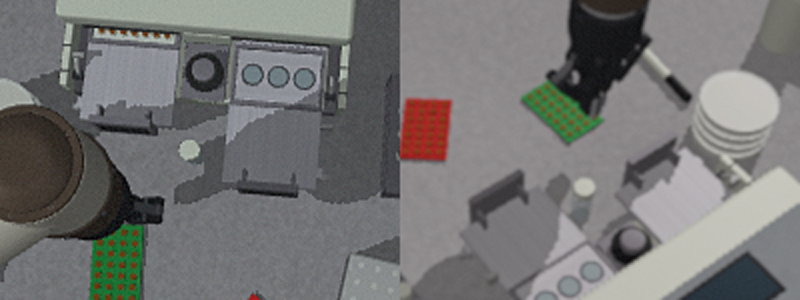

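The carriage sprang back and stands at about 56 mm: in the top crop the plate is at (118,125), against (118,180) when out. I'll check it again after lifting, and measure the key and its collar height at the same time.

```bash
python3 -m jog '[[[-20,0,-40,0],[-20,0,-90,0],[-20,2,-130,0],[-20,2,-145,0],[-20,2,-146,0]]]' 0
python3 - <<'E'
from h import *
shift(W(-34,0,300))
P={}
for n in("scene","top"):
    p,d=arm.get_image(n); cv2.imwrite(f"pics/{n}4.png",p); np.save(f"pics/{n}4.npy",d); P[n]=cloud(n,d)
k=W(-34,0,68)
for n in P:
    Q=P[n].reshape(-1,3); r=np.linalg.norm(Q[:,:2]-k[:2],axis=1)
    for a,b in((0,5),(5,9),(9,12),(12,14),(14,17),(17,19),(19,22),(22,28)):
        z=Q[(r>=a)&(r<b)&(Q[:,2]>30)&(Q[:,2]<95),2]; print(n,a,b,len(z),z.mean().round(1) if len(z) else '',np.percentile(z,[10,90]).round(1) if len(z) else '')
    Q=Q[(np.abs((Q-O)@EY-80)<25)&((Q-O)@EX<-60)&((Q-O)@EX>-185)&(Q[:,2]>74)&(Q[:,2]<92)]
    if len(Q): print(n,"plate x",np.percentile((Q-O)@EX,[5,50,95]).round(1),len(Q))
im=cv2.imread("pics/top4.png")[110:215,140:305];cv2.imwrite("pics/c4.png",cv2.resize(im,None,fx=4.8,fy=4.8,interpolation=cv2.INTER_CUBIC))
E
```

```text
clock: 7.22
position: [498.4, 169.7, 370.1]
ee_rot: [0.999, -0.042, -0.014, 0.003]
contact_force: [-0.3, 0.3, 0.2]
gripper_width: -0.3
t 7.22 pos [498.4 169.7 370.1] reader tip [-209.2, 79.1] F [-0.3  0.3  0.2] w -0.3
shift [172.5  79.2  65.9] spin -0.2
scene 0 5 19 68.5 [67.2 69.8]
scene 5 9 38 68.6 [66.9 70.2]
scene 9 12 45 67.2 [61.3 69.8]
scene 12 14 43 62.8 [57.6 68.4]
scene 14 17 50 59.1 [57.4 60.7]
scene 17 19 47 58.2 [57.2 59.9]
scene 19 22 75 53.7 [45.9 58.9]
scene 22 28 76 45.9 [43.1 48.2]
scene plate x [-102.2  -95.9  -94.3] 123
top 0 5 18 68.1 [66.1 70.1]
top 5 9 39 68.2 [66.2 70.3]
top 9 12 45 67.3 [64.8 69.1]
top 12 14 33 60.9 [56.  66.8]
top 14 17 59 57.7 [55.4 59.6]
top 17 19 47 57.6 [55.4 59.3]
top 19 22 89 52.5 [45.5 58.8]
top 22 28 178 44.5 [39.7 48. ]
top plate x [-103.  -100.   -95.5] 111
```

View pics/c4.png

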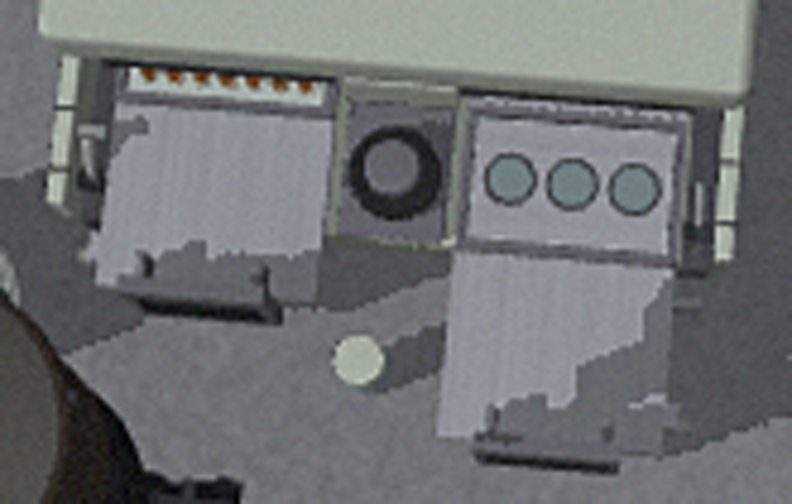

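The plate face is at -103, which is 56 mm of travel, so the carriage is latched with the card in its nest. The collar top is at 58 and the key top at 68, so the closed fingertips can press the key without meeting the collar. Moving over the key.

```bash
python3 -m jog '[[[20,9,0,0],[65,30,0,0],[115,52,0,0],[160,72,0,0],[175,79,0,0]]]' 0;  python3 -m jog '[[[0,0,15,0],[0,0,40,0],[0,0,65,0],[0,0,78,0],[0,0,80,0]]]' 0
python3 - <<'E'
from h import *
shift(W(-34,0,250))
E
```

```text
clock: 7.95
position: [667.3, 74.8, 359.8]
ee_rot: [0.999, -0.043, -0.018, 0.005]
contact_force: [-0.2, -0.3, -0.0]
gripper_width: 0.1
clock: 8.57
position: [663.5, 74.7, 278.5]
ee_rot: [0.999, -0.042, -0.02, 0.005]
contact_force: [0.0, -0.4, -0.5]
gripper_width: -0.1
t 8.57 pos [663.5  74.7 278.5] reader tip [-38.9, -3.5] F [ 0.  -0.4 -0.5] w -0.1
shift [-0.8 -1.7 28.5] spin -0.3
```

```bash
python3 -m jog '[[[3,-2,5,0],[6,-4,12,0],[6,-4,20,0],[6,-4,27,0],[6,-4,30,0]]]' 0
python3 - <<'E'
from h import *
shift(W(-34,0,235))
p,d=arm.get_image("scene"); cv2.imwrite("pics/c5.png",cv2.resize(p[90:260,220:400],None,fx=3.4,fy=3.4,interpolation=cv2.INTER_CUBIC))
E
```

```text
clock: 9.2
position: [668.4, 77.7, 247.4]
ee_rot: [0.999, -0.042, -0.02, 0.006]
contact_force: [0.5, 0.4, -0.4]
gripper_width: 0.3
t 9.20 pos [668.4  77.7 247.4] reader tip [-34.4, -0.1] F [ 0.5  0.4 -0.4] w 0.3
shift [-6.   2.  12.7] spin -0.31
```

View pics/c5.png

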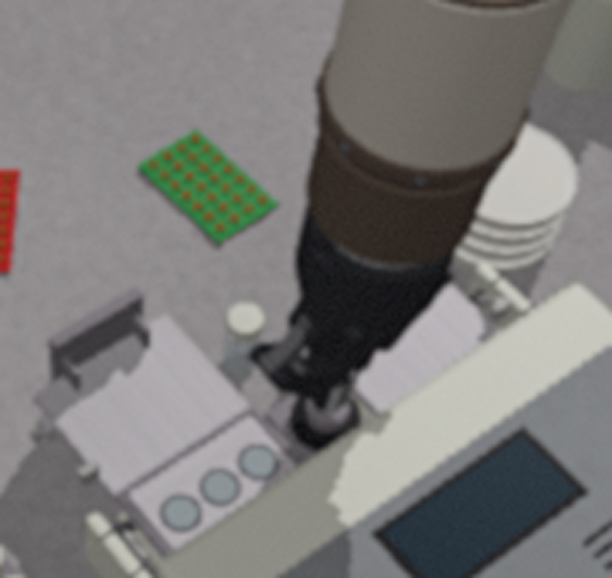

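The fingertips stand right over the key (crop (325,410)) and clear of both carriages and the head. Pressing down.

```bash
python3 -m jog '[[[0,0,3,0],[0,0,6,0],[0,0,8,0],[0,0,10,0],[0,0,11,0]]]' 0
python3 - <<'E'
from h import *
shift(W(-34,0,235))
E
```

```text
clock: 9.88
position: [668.1, 77.7, 236.9]
ee_rot: [0.999, -0.042, -0.02, 0.006]
contact_force: [-0.3, 0.6, 4.9]
gripper_width: -0.1
t 9.88 pos [668.1  77.7 236.9] reader tip [-34.6, -0.2] F [-0.3  0.6  4.9] w -0.1
shift [-6.1  2.   2.1] spin -0.29
```

```bash
python3 -m jog '[[[0,0,1,0],[0,0,2,0],[0,0,3,0],[0,0,4,0],[0,0,4,0]]]' 0
python3 - <<'E'
from h import *
shift(W(-34,0,235))
E
```

```text
clock: 10.5
position: [668.0, 77.7, 235.4]
ee_rot: [0.999, -0.042, -0.019, 0.006]
contact_force: [-3.5, 0.4, 13.8]
gripper_width: 0.0
t 10.50 pos [668.   77.7 235.4] reader tip [-34.5, -0.2] F [-3.5  0.4 13.8] w 0.0
shift [-6.1  2.1  0.6] spin -0.25
```

The force of 13.8 N is well past the 5 N at full travel and the tip is at z ≈ 62, so the key is bottomed. Lifting off.

```bash
python3 -m jog '[[[0,0,-8,0],[0,0,-30,0],[0,0,-70,0],[0,0,-110,0],[0,0,-140,0]]]' 0; python3 -m jog '[[[-25,-10,0,0],[-75,-40,0,0],[-125,-70,0,0],[-175,-100,0,0],[-200,-120,0,0]]]' 0
python3 - <<'E'
from h import *
shift(W(-34,0,235))
P={}
for n in("scene","top"):
    p,d=arm.get_image(n); cv2.imwrite(f"pics/{n}6.png",p); P[n]=cloud(n,d)
k=W(-34,0,68)
for n in P:
    Q=P[n].reshape(-1,3); r=np.linalg.norm(Q[:,:2]-k[:2],axis=1)
    print(n,"key z",Q[(r<9)&(Q[:,2]<95),2].mean().round(1))
    for c in (80,-80):
        q=Q[(np.abs((Q-O)@EY-c)<25)&((Q-O)@EX<-60)&((Q-O)@EX>-185)&(Q[:,2]>74)&(Q[:,2]<92)]
        if len(q): print(n,c,"plate x",np.percentile((q-O)@EX,[5,50,95]).round(1),len(q))
a=cv2.imread("pics/top6.png")[60:260,90:350];b=cv2.imread("pics/scene6.png")[90:290,180:400]
cv2.imwrite("pics/c6.png",cv2.resize(np.hstack([a,b]),None,fx=1.65,fy=1.65,interpolation=cv2.INTER_CUBIC))
E
```

```text
clock: 11.12
position: [673.6, 79.1, 376.4]
ee_rot: [0.999, -0.042, -0.019, 0.005]
contact_force: [0.2, 0.3, 0.8]
gripper_width: -0.0
clock: 11.75
position: [482.3, 216.5, 382.0]
ee_rot: [0.999, -0.041, -0.019, 0.005]
contact_force: [-0.7, 0.5, 0.8]
gripper_width: 0.0
t 11.75 pos [482.3 216.5 382. ] reader tip [-230.6, 123.5] F [-0.7  0.5  0.8] w 0.0
shift [195.8 123.3 141.2] spin -0.18
scene key z 68.8
scene 80 plate x [-101.9  -96.   -93.9] 124
scene -80 plate x [-157.5 -151.5 -149.5] 149
top key z 68.2
top 80 plate x [-102.9  -99.7  -95.4] 111
top -80 plate x [-158.3 -154.7 -150.7] 104
```

View pics/c6.png

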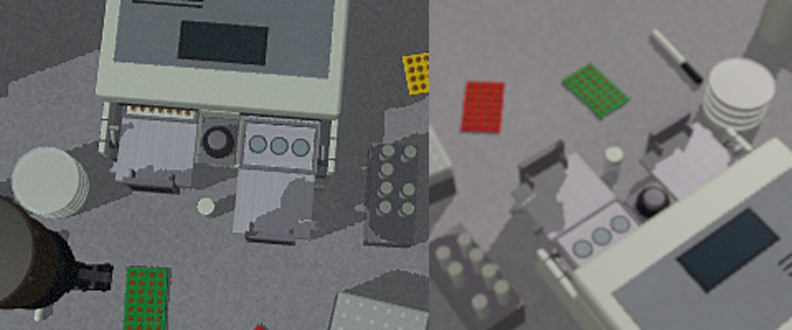

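The left carriage is latched (plate at crop (155,183)), the right one is still out, and the key is back up. The vial, dishes, rack and pen haven't moved, and the arm is clear. Handing in.

```bash
python3 -c "
from bench import arm
arm.job_done()"
```

```text
the job is handed in; nothing more can be done
```

I pushed the left carriage, which holds the 28-well card, in to its back stop and let it go. It sprang back and latched. I then pressed the start key fully down, moved clear and handed the job in at about 12 s.

- **Back stop:** the force rose from about 9 to 22 N while the tip stood still, so the carriage was at its stop.
- **Latch:** after release, the depth data put the plate about 103 mm in front of the head, which is 56 mm of travel. It read the same after the key press.
- **Start key:** it bottomed at about 14 N with the tip at 62 mm. It then returned to 68 mm.
- **Other items:** the right carriage is still out at 158 mm. The vial, dishes, rack and pen look unmoved in the pictures.
- **Card:** its visible front row still sits in the nest, but the rest is under the head and couldn't be seen.

No check failed or disagreed. The tool stayed tilted by about 2° after the push. I allowed for that when placing the tip over the key.

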